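# Pack a pocket compass in a press-and-slide case

## Task

Pack the single brass compass lying on the bare table into the wooden case to its left. Press the brass tab on the case's cover down and, keeping it pressed, slide the cover fully open until it latches, and lay the compass flat inside and let go of it; then press the tab again and slide the cover fully shut until the tab springs back up and the cover is latched, leaving the other goods on the table where they are.

Things in the scene. Friction and masses are not known exactly. Their poses are not given: they have to be found in the camera images.
- case: Wooden case fixed to the table, 170 (x) x 140 (y) x 45 mm high, origin under its centre, z up. Its cover opens along the case's own -x (roughly to the robot). Inside: x -79..79, y -64..64 mm, floor at z 5 mm. Side lips at z 40.5..45 mm hold the cover and leave 118 mm clear between them; far end wall 38 mm high, near one 30 mm.
- case_well (a point): Point on the case's inner floor (5 mm above the table), 29 mm from the case's centre along its +x, axes as the case. With the cover fully open it is the middle of the uncovered space (case x -23 to 79 mm); put the compass here.
- cover (a joint): How far the cover has slid open, m: 0 fully shut, 0.100 fully open (hard stops at both ends); about 1.5 N of friction. At each end it latches, with 2 mm play, by the tab's ears standing in notches of the lips; latched, it cannot be slid.
- tab (a joint): How far the brass tab is pressed down, m: 0 up, 0.007 fully down. Sprung: 1.8 N starts it, 4 N presses it fully. The cover can slide once it is past 0.0045. Between the ends the lips keep the tab down at 0.0045; at either end it springs up by itself when nothing presses it.
- tab_face (a point): Centre of the top of the brass tab on the cover, a ribbed 44 (x) x 50 (y) mm plate, 46 mm above the table when up, 39 when pressed; axes as the case. It is at case x +45 mm when shut, -55 when open. Wooden ribs on the cover (46 mm apart inside, 8 thick, 56 long, tops at 51.5 mm) stand at its +x and -x edges: closed fingertips press between them and push on a rib.
- compass: Closed round brass pocket compass lying alone flat on the table to the right of the case (those in the basket are display stock and fixed), 60 (x) x 54 (y) x 16 mm high, 70 g, origin at the centre of its underside, z up; grasp across y.
- candle_jar: Bystander: lidded candle jar, 68 mm wide, 102 mm high, origin at its foot.
- packet: Bystander: small filled packet lying flat, 85 x 62 x 17 mm, origin at its underside.
- soap_carton: Bystander: white soap carton, 56 x 56 x 60 mm, origin at its underside.
- cover_mid (a point): Centre of the top of the dark wooden cover, a plate 160 (x) x 126 (y) x 6 mm, its underside 32 mm and top 38 mm above the table; axes as the case. Fully open, it overhangs the case's near end by 98 mm.

How it is judged:
By the outcome, as a careful person would: the job done as asked, in the order asked, and still so for the second after the job is handed in, with the robot touching nothing.
It also fails if it takes over 61 s, if anything falls off the work surface, if the arm or the gripper's body presses on something with over 40 N, if the wrist force passes 120 N, or if a joint passes its speed limit or range.

## Robot

A 6-joint arm with a two-finger parallel gripper is mounted at the origin on a cart in front of the work surface, level with it; the furniture and walls round the work are solid. World frame = base frame: x ahead of the robot, y to its left, z up, the work surface at z = 0. Lengths are in mm, angles in degrees, forces in N, time in s.
With the tool pointing down it reaches from about 300 to 850 mm from the base axis. Payload 4.2 kg.
Tool frame: the origin (TCP) lies on the centre line of the jaws, within the pads' length; the fingertips stand 11 mm ahead of it and the grasp point (between the pads) lies 8 mm behind it; z points along the fingers, y is the line along which they close (so a half turn about z gives the same grasp; the last joint's range is limited). The gripper opens to 91 mm and grips with 3 to 60 N. Pads are 32 mm wide; open, the fingers measure 118 mm over their backs; the gripper's body (76 mm by 178 mm) begins 60 mm behind the grasp point.
Start: joints at [74.37, 18.312, 89.639, -0, 72.044, -1.146], TCP at [143.818, 556.739, 224.976] pointing down, gripper open.
Joint ranges: [-177.97, 177.97], [-48.28, 115.42], [12.27, 149.76], [-77.06, 257.06], [2.81, 150.46], [-146.56, 146.56]. Speed limits (degrees/s): [147.25, 147.25, 180, 180, 180, 180].

## Interface

Orientations are given as [roll, pitch, yaw] about the fixed x, y, z axes, in that order (R = Rz(yaw) Ry(pitch) Rx(roll)).
In Python, from workcell import env, grab_frame, camera_model, models gives the robot as it stands.
- The arm moves only by the shell command python3 -m crank 'ROWS' [FORCE]. ROWS is text: rows parted by semicolons, each of 7 numbers parted by spaces: the closure, from -1 (fully open) to 1 (shut), so that 0 is half open, then the shift along the tool's x, y, z in mm, then the turn, a rotation vector about the tool's x, y, z in degrees. A call has 1 to 10 rows; each row shifts and turns the commanded pose from where the row before left it, along the tool's axes as they then stand; what a row does not reach is not made up. A row lasts 1/8 s, in which the tool goes at most 62.5 mm and 10.7 degrees, less where a joint would pass 70% of its speed; a pose out of reach is approached as far as the arm can. A call is refused whole if a number of a shift passes 62.5 or a number of a turn 10.7, either way. A call with a gripper value outside its range is refused whole. The fingers move at their own pace and stop on an object; FORCE is the grip in N (left out, the last holds). Time passes only in rows, so rows that do not move let the fingers close. It gives the time, the measured TCP pose, the force, the opening and the grip force at its end, in the units of the state.
- env.state(): the state, without advancing time (a new reading comes with each control period).
- grab_frame(name): name is "scene" or "top" or "wrist"; returns the picture (400x640x3 uint8, blue, green, red); there is no depth.
- camera_model(name): a dict with "K" (3x3 intrinsics, pixels), "k1" (the pictures are not rectified: a ray, as slopes to the right and down, at radius r is drawn at 1 + k1 r^2 times it, then the intrinsics apply), "R" (3x3) and "t" (3): a world point X has camera coordinates R X + t; the wrist camera has in their place "mount" (4x4, takes a point from camera to tool coordinates, whose origin is the TCP and whose axes are the flange's). Camera axes: x right, y down, z forward; pixel columns grow to the right and rows downward; lengths in mm; the calibration is good to about 2 mm. A picture is of the moment at which its call begins: read the wrist's pose just before it. camera_model takes no time and is no camera call.
- env.job_done(): hands the job in; it is judged then, once.
Trained networks look in the newest picture that a camera, given by its name, has taken for a name from the list of things; names that differ only in an ending like _2 or _b are one class to them, and where a whole thing is asked for, a point or a joint stands for the part that bears it (a point fixed in the world has none). Each returns a list of dicts, best first, with "p" (0 to 1); they miss things now and then, are a little off and sometimes report something else, mostly with a low value. They report only what shows in the picture. A call takes as long as a camera call.
- models.search_frame(name, camera): "point" ([x, y, z] in mm, in world coordinates, good to about 4 mm: the middle of the surface that is visible of it).
The state is a dict: "time_s": time; "qpos": joint angles; "qvel": joint speeds; "effort": joint torques, N m; "ee_pos": TCP position; "ee_rot": TCP orientation; "force": force on the tool from outside, world axes, zero at the start; "torque": the same for the moment, N m; "gripper_width": finger opening in mm; "gripper_force": force on a finger pad.
Only numpy, scipy, OpenCV 4.12 (cv2) and the standard library are available. Lean on these libraries where they do the work, as an engineer would, in place of code of your own. Each camera call takes 0.05 s, during which the arm holds its last target. There are 200 camera calls.

## Working session

There is one attempt and no reset: what is moved stays moved. The work goes in short steps, Python scripts to look and compute and a shell command to move; the robot and the scene stay as the last step left them, time stands still between calls to the robot, and variables do not carry over. Pictures are saved under pics/ and viewed, at most 10 in all, crops included, and the job is handed in when it is done.

```bash
mkdir -p pics; python3 - <<'E'
from workcell import env,grab_frame,camera_model,models
import cv2
s=env.state();print(s['time_s'],s['ee_pos'],s['ee_rot'],s['gripper_width'],s['force'])
for c in('top','scene'):
    cv2.imwrite(f'pics/{c}0.png',grab_frame(c))
    for n in('case','tab_face','cover_mid','compass','candle_jar','packet','soap_carton'):
        print(c,n,[([round(v) for v in d['point']],round(d['p'],2)) for d in models.search_frame(n,c)[:3]])
print(env.state()['time_s'])
for c in('top','wrist'):print(camera_model(c))
E
```

```text
0.0 [143.70745199 556.25474422 224.14377294] [-1.79900896e+02 -1.25639145e-04  1.65514727e+02] 91.48854325684653 [-0.33416036 -0.11209466 -0.17712474]
top case [([572, -182, 37], 0.81)]
top tab_face [([618, -187, 44], 0.9)]
top cover_mid [([570, -180, 38], 0.7)]
top compass [([458, -426, 14], 0.68)]
top candle_jar [([743, -127, 97], 0.74)]
top packet [([391, 42, 13], 0.79)]
top soap_carton [([384, 227, 62], 0.92)]
scene case [([563, -191, 38], 0.69)]
scene tab_face [([624, -191, 49], 0.62)]
scene cover_mid [([575, -178, 38], 0.67)]
scene compass []
scene candle_jar [([730, -142, 69], 0.7)]
scene packet [([388, 40, 8], 0.74), ([574, -181, 37], 0.39)]
scene soap_carton [([371, 210, 46], 0.78), ([623, -192, 45], 0.18)]
0.8
{'K': array([[385.50086412,   0.        , 311.5189458 ],
       [  0.        , 385.50086412, 205.58445998],
       [  0.        ,   0.        ,   1.        ]]), 'k1': 0.008248981997859235, 'R': array([[ 0.02670459, -0.99956838,  0.01224431],
       [-0.98836018, -0.02823632, -0.14948866],
       [ 0.14976988, -0.00810975, -0.98868762]]), 't': array([-106.87188886,  564.61002744, 1063.65309222])}
{'K': array([[327.70687183,   0.        , 322.46046844],
       [  0.        , 327.70687183, 200.09909417],
       [  0.        ,   0.        ,   1.        ]]), 'k1': -0.013989429355478667, 'mount': array([[ 1.68151935e-04, -9.64101748e-01, -2.65533031e-01,
         7.40701408e+01],
       [ 9.99998362e-01, -3.16419991e-04,  1.78212377e-03,
        -5.72316302e-01],
       [-1.80216860e-03, -2.65532896e-01,  9.64100116e-01,
        -1.58924104e+02],
       [ 0.00000000e+00,  0.00000000e+00,  0.00000000e+00,
         1.00000000e+00]])}
```

View pics/top0.png

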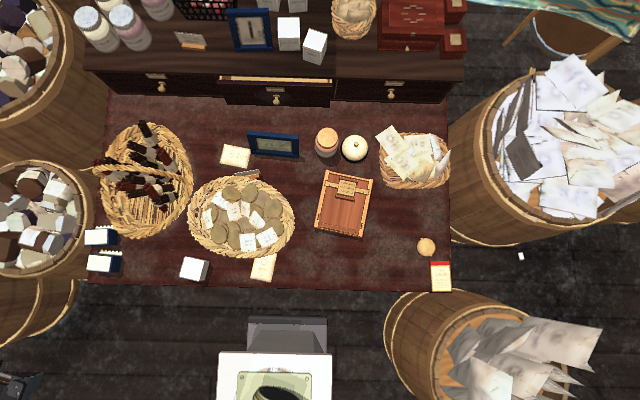

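View pics/scene0.png

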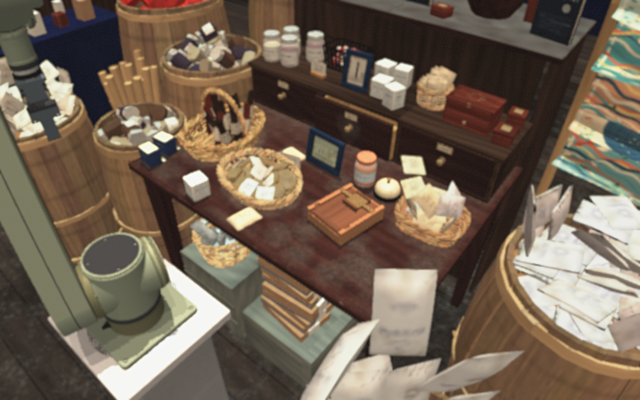

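The top view shows the case at about (343,203) with its tab at (346,188), and the compass at (426,246). Next to the compass is a tall red and white item at (440,276). The scene view confirms the case; the compass is hidden there behind a tall white packet at (405,310). The network points agree with the pictures.

```bash
cat > h.py <<'E'
from workcell import env,grab_frame,camera_model,models
import cv2,numpy as np
from scipy.spatial.transform import Rotation as Rn
def pose():
    s=env.state();return np.array(s['ee_pos']),Rn.from_euler('xyz',s['ee_rot'],degrees=True),s
def cam(n,P=None):
    m=camera_model(n)
    if n!='wrist':return m['K'],m['k1'],np.array(m['R']),np.array(m['t'])
    p,r,_=P or pose();M=np.array(m['mount']);R=(r.as_matrix()@M[:3,:3]).T
    return m['K'],m['k1'],R,-R@(r.as_matrix()@M[:3,3]+p)
def proj(C,X):
    K,k,R,t=C;c=R@np.array(X,float)+t;a=c[:2]/c[2];a=a*(1+k*(a@a));return K[:2,:2]@a+K[:2,2]
def unproj(C,uv,z):
    K,k,R,t=C;d=(np.array(uv,float)-K[:2,2])/K[0,0];a=d.copy()
    for _ in range(10):a=d/(1+k*(a@a))
    v=R.T@np.array([*a,1]);o=-R.T@t;return o+v*(z-o[2])/v[2]
def delta(x,y,z,yaw):
    p,r,s=pose();T=Rn.from_euler('xyz',[180,0,yaw],degrees=True)
    print('t',s['time_s'],'pos',p.round(1),'rot',np.round(s['ee_rot'],1),'tool shift',r.inv().apply(np.array([x,y,z])-p).round(1),'turn',np.degrees((r.inv()*T).as_rotvec()).round(1))
E
python3 - <<'E'
from h import *
im=cv2.imread('pics/top0.png')
a=cv2.resize(im[150:260,290:400],None,fx=5,fy=5,interpolation=cv2.INTER_CUBIC)
b=cv2.resize(im[220:300,400:460],None,fx=4,fy=4,interpolation=cv2.INTER_CUBIC)
b=cv2.copyMakeBorder(b,0,a.shape[0]-b.shape[0],0,0,cv2.BORDER_CONSTANT)
cv2.imwrite('pics/crop1.png',np.hstack([a,b]))
delta(590,-185,200,170)
E
```

```text
t 0.8 pos [143.8 556.8 225. ] rot [180.   -0.  165.5] tool shift [-617.5 -606.6   24.9] turn [ 0.  -0.  -4.5]
```

View pics/crop1.png

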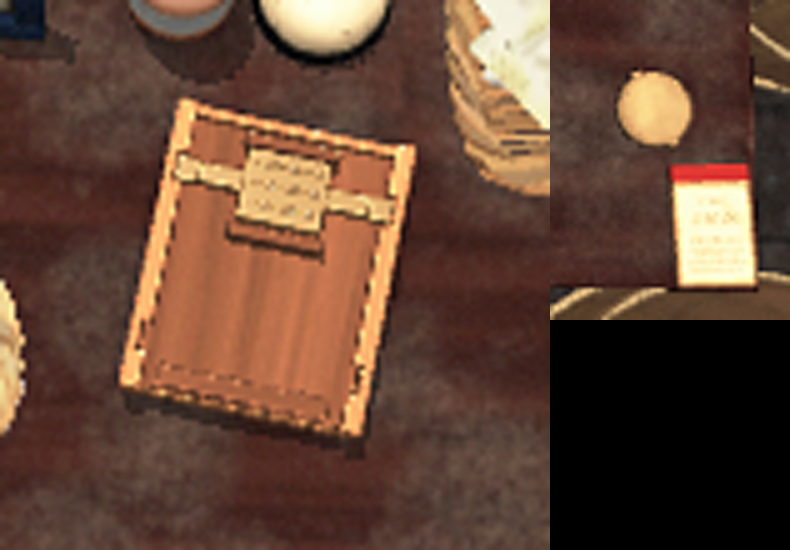

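The crop gives the case corners at (326,170), (373,179), (362,237) and (314,227). The compass lugs lie along image direction (38,70), so its long axis is at about 28°. The tall red and white box stands just nearer the robot and to the right of the compass.

```bash
python3 -m crank '-1 -44 -43 0 0 0 0;-1 -44 -43 0 0 0 0;-1 -44 -43 0 0 0 0;-1 -44 -43 0 0 0 0;-1 -44 -43 0 0 0 0;-1 -44 -43 0 0 0 0;-1 -44 -43 0 0 0 0;-1 -44 -43 0 0 0 0;-1 -44 -43 0 0 0 0;-1 -44 -43 0 0 0 0' 20
python3 - <<'E'
from h import *
C=cam('top')
P=[unproj(C,((u/5+290-.4),(v/5+150-.4)),45) for u,v in((182,100),(414,147),(362,437),(122,385))]
P=np.array(P)[:,:2];print(P.round(1))
c=P.mean(0);ax=(P[0]+P[1]-P[2]-P[3])/2;ay=(P[0]+P[3]-P[1]-P[2])/2
print(c,np.linalg.norm(ax),np.linalg.norm(ay),np.degrees(np.arctan2(ax[1],ax[0])),np.degrees(np.arctan2(-ay[0],ay[1])))
q=[unproj(C,(u/4+400-.4-550/4,v/4+220-.4),9) for u,v in((638,73),(676,143),(654,108))];print(np.array(q).round(1))
q=[unproj(C,(u/4+400-.4-550/4,v/4+220-.4),0) for u,v in((673,165),(680,288),(757,288),(749,165))];print('box',np.array(q).round(1))
E
```

```text
time_s: 2.05
ee_pos: [463.2, 28.4, 225.3]
ee_rot: [180.0, 0.1, 165.5]
force: [1.1, 1.2, 0.3]
gripper_width: 91.4
gripper_force: 0.0
[[ 674.1 -130.5]
 [ 650.1 -265.7]
 [ 481.1 -236.7]
 [ 506.9  -99.9]]
[ 578.02562232 -183.19134763] 170.71031493387707 138.26748777704773 -10.056274567505683 -10.362850399785371
[[ 486.1 -416.7    9. ]
 [ 435.9 -443.5    9. ]
 [ 460.9 -428.     9. ]]
box [[ 420.2 -443.9    0. ]
 [ 332.2 -447.2    0. ]
 [ 333.7 -503.     0. ]
 [ 421.7 -499.7    0. ]]
```

```bash
python3 -m crank '1 -42 -34 5 0 0 0;1 -42 -34 5 0 0 0;1 -42 -34 5 0 0 0;1 -42 -34 5 0 0 0;1 -42 -34 5 0 0 0;1 0 0 0 0 0 10.3;1 0 0 0 0 0 10.3;1 0 0 0 0 0 10.3;1 0 0 0 0 0 10.3;1 0 0 0 0 0 10.3' 20 | tail -6
python3 -m crank '1 0 0 0 0 0 10.4;1 0 0 0 0 0 10.4;1 0 0 0 0 0 10.4;1 0 0 0 0 0 10.4;1 0 0 0 0 0 10.4;1 0 0 0 0 0 10.4;1 0 0 0 0 0 10.4;1 0 0 0 0 0 10.4;1 0 0 0 0 0 10.4;1 0 0 0 0 0 10.4' 
python3 -m crank '1 0 0 0 0 0 10.1;1 0 0 0 0 0 10.1;1 0 0 0 0 0 0' |head -3
python3 - <<'E'
from h import *
P=pose();im=grab_frame('wrist');cv2.imwrite('pics/w1.png',im);C=cam('wrist',P)
for n in('tab_face','cover_mid','case'):print(n,[(np.round(d['point'],1),round(d['p'],2)) for d in models.search_frame(n,'wrist')[:2]])
for X in((622.3,-191,46),(578,-183,38)):print(proj(C,X))
delta(622.3,-191,60,-10.2)
E
```

```text
time_s: 3.3
ee_pos: [623.1, -186.8, 199.8]
ee_rot: [-180.0, -0.0, 113.7]
force: [-0.1, -0.4, -0.3]
gripper_width: 0.5
gripper_force: 0.0
time_s: 4.55
ee_pos: [623.1, -186.8, 199.9]
ee_rot: [-180.0, 0.0, 9.7]
force: [0.4, -0.1, 0.3]
gripper_width: 0.6
gripper_force: 0.0
time_s: 4.92
ee_pos: [623.1, -186.7, 199.9]
ee_rot: [-180.0, 0.0, -10.1]
tab_face [(array([ 620.3, -190.9,   47.9]), 0.81)]
cover_mid [(array([ 615.3, -188.1,   43.5]), 0.62)]
case [(array([ 621.6, -188.2,   38.8]), 0.88)]
[326.79370461 189.84641278]
[326.42177885 230.0291077 ]
t 5.125 pos [ 623.1 -186.7  199.9] rot [-180.     0.   -10.1] tool shift [  0.    4.3 139.9] turn [-0.   0.   0.1]
```

View pics/w1.png

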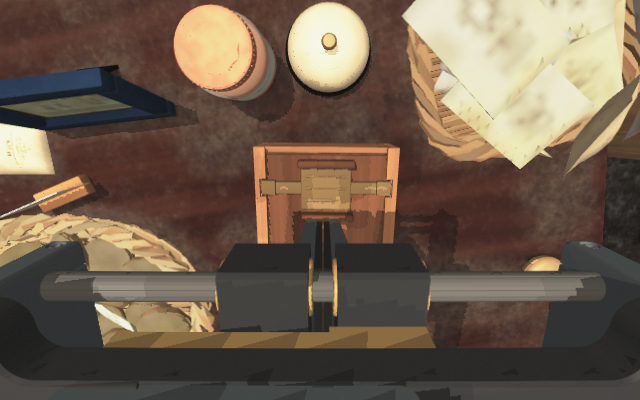

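Tab at (326,189), and the calculated position projects to the same place, so the tool is aligned. Descending.

```bash
python3 -m crank '1 0 2.2 45 0 0 0;1 0 2.1 45 0 0 0;1 0 0 40 0 0 0;1 0 0 8 0 0 0;1 0 0 5 0 0 0;1 0 0 5 0 0 0;1 0 0 0 0 0 0'
```

```text
time_s: 6.0
ee_pos: [623.4, -191.3, 53.4]
ee_rot: [180.0, -0.2, -10.2]
force: [-0.4, 0.5, 2.5]
gripper_width: 0.7
gripper_force: 1.3
```

```bash
python3 -m crank '1 0 0 3 0 0 0;1 0 0 2 0 0 0;1 0 0 0 0 0 0'
```

```text
time_s: 6.38
ee_pos: [623.5, -191.3, 50.1]
ee_rot: [180.0, -0.2, -10.2]
force: [-2.1, 1.0, 14.0]
gripper_width: 0.4
gripper_force: 7.2
```

Fully pressed, with 14 N down. Now sliding the cover open.

```bash
python3 -m crank '1 -8 0 -0.5 0 0 0;1 -12 0 0 0 0 0;1 -15 0 0 0 0 0;1 -15 0 0 0 0 0;1 -15 0 0 0 0 0;1 -15 0 0 0 0 0;1 -13 0 0 0 0 0;1 -9 0 0 0 0 0;1 -4 0 0 0 0 0;1 0 0 0 0 0 0'
```

```text
time_s: 7.62
ee_pos: [522.1, -173.1, 50.2]
ee_rot: [180.0, -0.6, -10.2]
force: [3.1, 1.0, 9.9]
gripper_width: 0.5
gripper_force: 5.0
```

```bash
python3 -m crank '1 -4 0 0 0 0 0;1 -3 0 0 0 0 0;1 0 0 0 0 0 0'
```

```text
time_s: 8.0
ee_pos: [516.1, -172.4, 50.2]
ee_rot: [179.9, -0.7, -10.2]
force: [4.8, -0.6, 9.1]
gripper_width: 0.6
gripper_force: 5.2
```

```bash
python3 -m crank '1 -3 0 0 0 0 0;1 0 0 0 0 0 0'
```

```text
time_s: 8.25
ee_pos: [516.0, -172.4, 50.4]
ee_rot: [179.9, -1.1, -10.2]
force: [10.6, -1.0, 3.7]
gripper_width: 0.3
gripper_force: 7.0
```

The cover is at its stop. Releasing the tab and lifting to check.

```bash
python3 -m crank '1 4 0 -3 0 0 0;1 0 0 -10 0 0 0;1 0 0 -40 0 0 0;1 0 0 -55 0 0 0;1 0 0 -50 0 0 0;1 0 0 0 0 0 0'
python3 - <<'E'
from h import *
P=pose();im=grab_frame('wrist');cv2.imwrite('pics/w2.png',im);C=cam('wrist',P)
for n in('tab_face','compass'):print(n,[(np.round(d['point'],1),round(d['p'],2)) for d in models.search_frame(n,'wrist')[:2]])
models;grab_frame('top');print([(np.round(d['point'],1),round(d['p'],2)) for d in models.search_frame('compass','top')[:2]])
print(proj(C,(578-55*.984,-183+55*.177,46)))
delta(461,-429,150,28)
E
```

```text
time_s: 9.0
ee_pos: [514.1, -171.9, 209.7]
ee_rot: [179.9, -0.5, -10.2]
force: [0.1, 0.2, -0.5]
gripper_width: 0.5
gripper_force: 0.0
tab_face [(array([ 521.9, -171.6,   46.5]), 0.57), (array([ 573.3, -179.5,   42.2]), 0.21)]
compass [(array([ 461.7, -421.9,   15.2]), 0.55)]
[(array([ 457.1, -428.8,   13. ]), 0.78)]
[321.78318682 179.38312972]
t 9.25 pos [ 511.  -170.8  203.6] rot [-180.     0.2  -10.2] tool shift [ -3.4 263.   53.4] turn [ -0.1   0.2 -38.2]
```

View pics/w2.png

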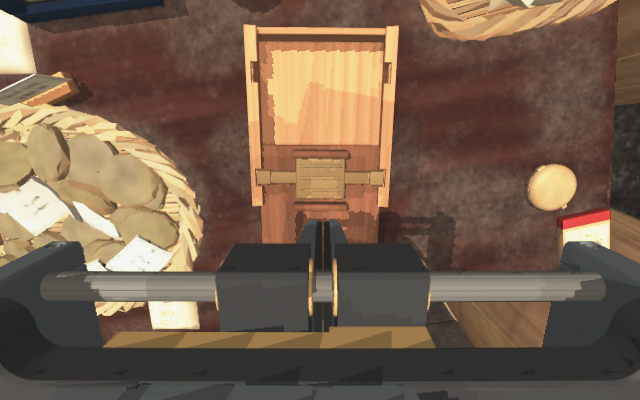

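The cover is fully open, with its ears at (262,178) and (377,178) and the empty well around (320,90). The compass is at (552,187), with the red-topped box near (583,228). Moving over the compass.

```bash
python3 -m crank '-1 0 52 0 0 0 0;-1 0 52 0 0 0 0;-1 0 52 0 0 0 0;-1 0 52 0 0 0 0;-1 0 52 0 0 0 0;-1 0 0 0 0 0 -9.6;-1 0 0 0 0 0 -9.6;-1 0 0 0 0 0 -9.6;-1 0 0 0 0 0 -9.6;-1 0 0 0 0 0 0' 15
python3 - <<'E'
from h import *
P=pose();im=grab_frame('wrist');cv2.imwrite('pics/w3.png',im);C=cam('wrist',P)
print('compass',[(np.round(d['point'],1),round(d['p'],2)) for d in models.search_frame('compass','wrist')[:2]])
for X in((461,-429,16),(421,-500,0),(421,-444,0)):print(proj(C,X))
delta(461,-429,15,28)
E
```

```text
time_s: 10.5
ee_pos: [465.7, -426.7, 203.7]
ee_rot: [-179.8, 0.1, 28.1]
force: [0.1, -0.4, 1.2]
gripper_width: 91.4
gripper_force: 0.0
compass [(array([ 461. , -423. ,   12.8]), 0.56)]
[322.3249589 186.8194252]
[359.2589693 240.2075656]
[317.58579943 219.08261456]
t 10.6 pos [ 465.9 -426.9  204.3] rot [-179.9    0.    28.1] tool shift [-5.200e+00 -1.000e-01  1.893e+02] turn [-0.1  0.   0.1]
```

View pics/w3.png

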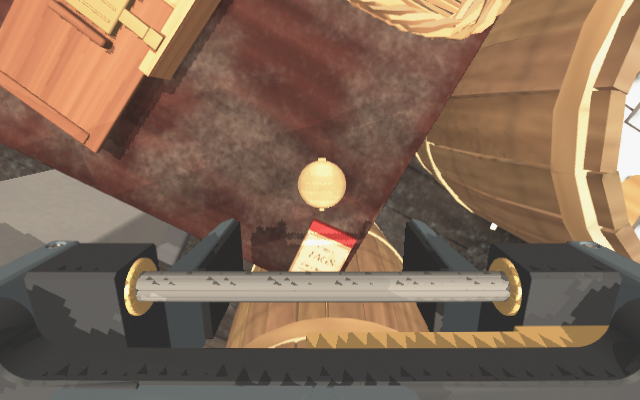

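The compass is centred at (322,184) with its lugs at (322,160) and (322,209), in line with tool x. The box at (330,240) lies flat and clear of the fingers. Going down.

```bash
python3 -m crank '-1 -2.8 0 50 0 0 0;-1 0 0 50 0 0 0;-1 0 0 50 0 0 0;-1 0 0 25 0 0 0;-1 0 0 10 0 0 0;-1 0 0 5 0 0 0;-1 0 0 0 0 0 0'

```

```text
time_s: 11.48
ee_pos: [464.2, -428.8, 16.2]
ee_rot: [179.9, -0.0, 28.2]
force: [0.1, 0.5, 0.7]
gripper_width: 91.2
gripper_force: 0.0
```

```bash
python3 -m crank '1 0 0 0 0 0 0;1 0 0 0 0 0 0;1 0 0 0 0 0 0;1 0 0 0 0 0 0' 15

```

```text
time_s: 11.98
ee_pos: [463.6, -428.3, 15.6]
ee_rot: [-180.0, -0.0, 28.2]
force: [0.3, 1.0, 0.4]
gripper_width: 54.1
gripper_force: 0.4
```

```bash
python3 -m crank '1 0 0 0 0 0 0;1 0 0 0 0 0 0;1 0 0 -5 0 0 0;1 0 0 -25 0 0 0;1 0 0 -45 0 0 0;1 0 0 -50 0 0 0;1 0 0 0 0 0 0'
python3 -c "
from h import *
delta(578+29*.984,-183-29*.177,140,-10.2)"

```

```text
time_s: 12.85
ee_pos: [465.8, -430.6, 145.3]
ee_rot: [179.4, -0.2, 28.2]
force: [0.2, 1.0, -1.3]
gripper_width: 52.0
gripper_force: 15.0
t 12.85 pos [ 465.8 -430.6  145.3] rot [179.4  -0.2  28.2] tool shift [ 238.6 -147.2    4.6] turn [ 0.5 -0.4 38.4]
```

```bash
python3 -m crank '1 48 -29 0 0 0 0;1 48 -30 0 0 0 0;1 48 -29 0 0 0 0;1 48 -30 0 0 0 0;1 47 -29 0 0 0 0;1 0 0 0 0 0 9.6;1 0 0 0 0 0 9.6;1 0 0 0 0 0 9.6;1 0 0 0 0 0 9.6;1 0 0 0 0 0 0'
python3 - <<'E'
from h import *
P=pose();im=grab_frame('wrist');cv2.imwrite('pics/w4.png',im);C=cam('wrist',P)
for X in((606.5,-188.1,5),):print(proj(C,X))
# inner top edge line of far wall, lips inner
c,s=np.cos(np.radians(-10.2)),np.sin(np.radians(-10.2))
for a,b,z in((79,0,38),(79,59,45),(79,-59,45),(-23,0,38)):print(a,b,proj(C,(578+a*c-b*s,-183+a*s+b*c,z)).round(1))
delta(606.5,-188.1,40,-10.2)
E
```

```text
time_s: 14.1
ee_pos: [604.2, -185.7, 139.2]
ee_rot: [-180.0, 0.1, -10.1]
force: [0.3, 0.1, -1.0]
gripper_width: 52.3
gripper_force: 15.0
[324.50103993 191.79293157]
79 0 [325.  140.1]
79 59 [247.8 140.8]
79 -59 [402.3 141.2]
-23 0 [324.4 259.2]
t 14.15 pos [ 604.3 -185.8  139.4] rot [-1.8e+02  1.0e-01 -1.0e+01] tool shift [ 2.8  1.9 99.4] turn [-0.   0.1  0.2]
```

View pics/w4.png

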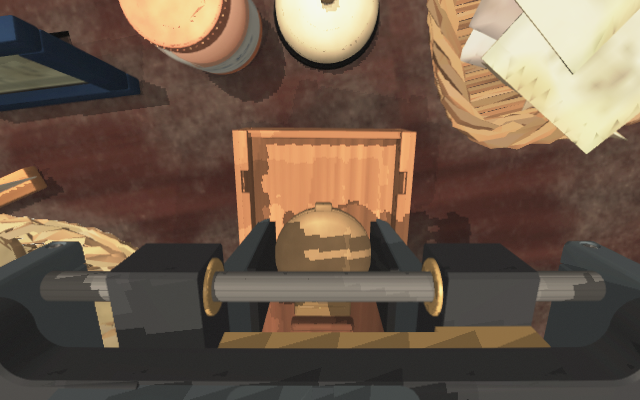

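The far wall (row 138) and lip edges (cols 250 and 400) match the prediction, and the compass is held squarely at (323,240). Lowering it.

```bash
python3 -m crank '1 2.8 1.9 40 0 0 0;1 0 0 40 0 0 0;1 0 0 20 0 0 0;1 0 0 10 0 0 0;1 0 0 5 0 0 0;1 0 0 2 0 0 0;1 0 0 0 0 0 0'
```

```text
time_s: 15.02
ee_pos: [607.6, -188.4, 24.1]
ee_rot: [180.0, -0.1, -10.2]
force: [0.5, 0.1, -0.8]
gripper_width: 52.3
gripper_force: 15.0
```

```bash
python3 -m crank '1 0 0 2 0 0 0;1 0 0 1 0 0 0;1 0 0 0 0 0 0'
```

```text
time_s: 15.4
ee_pos: [607.3, -188.3, 20.6]
ee_rot: [-180.0, -0.0, -10.2]
force: [-0.2, 0.1, -0.1]
gripper_width: 52.3
gripper_force: 15.0
```

```bash
python3 -m crank '-0.45 0 0 0 0 0 0;-0.45 0 0 0 0 0 0;-0.45 0 0 0 0 0 0;-0.45 0 0 -5 0 0 0;-0.45 0 0 -30 0 0 0;-0.45 0 0 -50 0 0 0;-0.45 0 0 -50 0 0 0;1 0 0 -40 0 0 0;1 -40 0 0 0 0 0;1 -40 0 0 0 0 0'
python3 -m crank '1 -19 0 0 0 0 0;1 0 0 0 0 0 0'
python3 - <<'E'
from h import *
P=pose();im=grab_frame('wrist');cv2.imwrite('pics/w5.png',im);C=cam('wrist',P)
print(proj(C,(606.5,-188.1,21)),proj(C,(523.9,-173.3,46)))
delta(523.9,-173.3,62,-10.2)
E
```

```text
time_s: 16.65
ee_pos: [527.8, -174.0, 196.3]
ee_rot: [180.0, -0.1, -10.2]
force: [-0.2, -0.4, 0.5]
gripper_width: 38.7
gripper_force: 0.0
time_s: 16.9
ee_pos: [508.9, -170.6, 196.2]
ee_rot: [180.0, -0.0, -10.2]
force: [0.7, -0.3, -0.1]
gripper_width: 19.0
gripper_force: 0.0
[322.40170627  84.92466303] [322.40095438 175.37582517]
t 16.95 pos [ 510.1 -170.9  196.1] rot [ 1.80e+02 -1.00e-01 -1.02e+01] tool shift [ 1.380e+01 -1.000e-01  1.342e+02] turn [ 0.  -0.1  0. ]
```

View pics/w5.png

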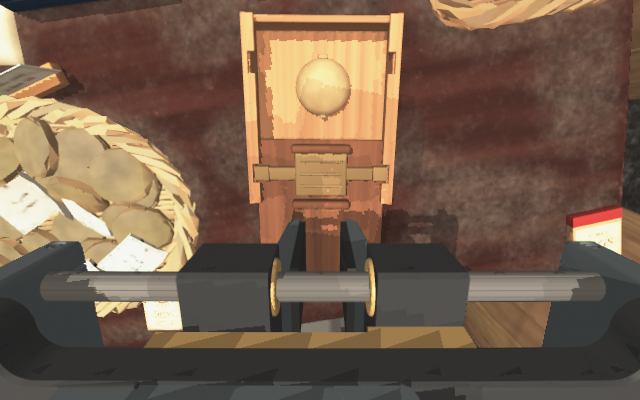

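The compass lies flat in the well at (323,86), and the tab is up at (321,174), as predicted. Pressing the tab again.

```bash
python3 -m crank '1 14 0 45 0 0 0;1 0 0 45 0 0 0;1 0 0 40 0 0 0;1 0 0 5 0 0 0;1 0 0 5 0 0 0;1 0 0 5 0 0 0;1 0 0 2 0 0 0;1 0 0 0 0 0 0' 20
```

```text
time_s: 17.95
ee_pos: [525.0, -173.6, 50.3]
ee_rot: [180.0, -0.2, -10.2]
force: [0.2, 0.4, 5.7]
gripper_width: 0.5
gripper_force: 3.0
```

```bash
python3 -m crank '1 0 0 1.5 0 0 0;1 8 0 0 0 0 0;1 12 0 0 0 0 0;1 15 0 0 0 0 0;1 15 0 0 0 0 0;1 15 0 0 0 0 0;1 15 0 0 0 0 0;1 13 0 0 0 0 0;1 9 0 0 0 0 0;1 0 0 0 0 0 0'
```

```text
time_s: 19.2
ee_pos: [624.1, -192.0, 50.1]
ee_rot: [179.9, -0.1, -10.2]
force: [-3.6, 0.4, 13.7]
gripper_width: 0.2
gripper_force: 6.7
```

```bash
python3 -m crank '1 4 0 0 0 0 0;1 3 0 0 0 0 0;1 0 0 0 0 0 0';python3 -m crank '1 3 0 0 0 0 0;1 0 0 0 0 0 0'
```

```text
time_s: 19.58
ee_pos: [625.5, -192.2, 49.9]
ee_rot: [180.0, 0.6, -10.2]
force: [-16.4, 2.5, 21.5]
gripper_width: 0.1
gripper_force: 12.6
time_s: 19.82
ee_pos: [625.6, -192.3, 50.0]
ee_rot: [180.0, 1.0, -10.1]
force: [-23.1, 1.8, 25.3]
gripper_width: 0.5
gripper_force: 15.6
```

```bash
python3 -m crank '1 -8 0 -3 0 0 0;1 0 0 -10 0 0 0;1 0 0 -40 0 0 0;1 -30 0 -50 0 0 0;1 -30 0 -50 0 0 0;1 0 0 0 0 0 0'
python3 - <<'E'
from h import *
P=pose();im=grab_frame('wrist');C=cam('wrist',P)
c,s=np.cos(np.radians(-10.2)),np.sin(np.radians(-10.2))
for a,b,z in((45,0,46),(45,0,39),(79,0,38)):print(a,b,proj(C,(578+a*c-b*s,-183+a*s+b*c,z)).round(1))
cv2.imwrite('pics/w6.png',cv2.resize(im[30:230,200:440],None,fx=3,fy=3,interpolation=cv2.INTER_CUBIC))
E
```

```text
time_s: 20.58
ee_pos: [568.3, -181.5, 205.5]
ee_rot: [179.9, -0.6, -10.2]
force: [0.8, -0.2, 0.4]
gripper_width: 0.5
gripper_force: 0.0
45 0 [322.  134.4]
45 0 [322.  133.9]
79 0 [322.   97.6]
```

View pics/w6.png

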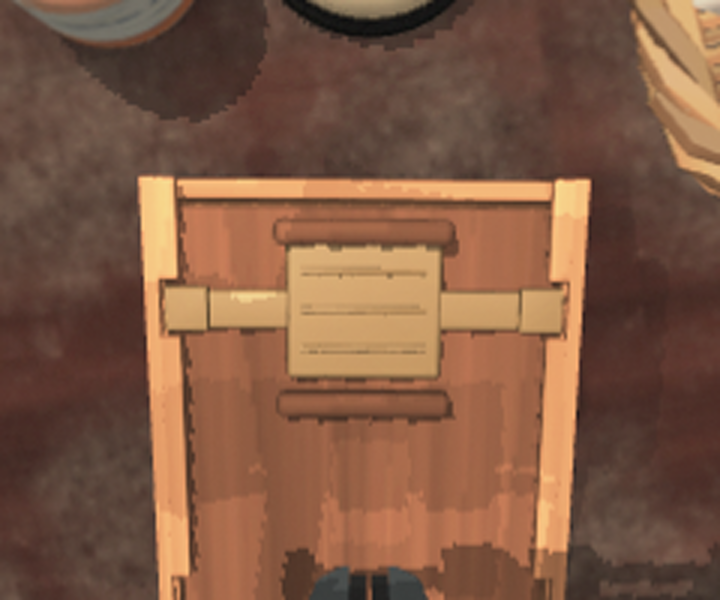

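The cover is shut against the far end. The ears stand up in the lip notches at (185,308) and (543,310), and the tab centre maps to (321,134), where the shut position was predicted. Handing in.

```bash
python3 -c "
from workcell import env
print(env.job_done())"
```

```text
the job is handed in; nothing more can be done
None
```

The compass lies flat in the case, the cover is shut and latched with the tab up, the other goods were not touched, and the job was handed in at about 21 s.

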